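# Spin-check the faceplate of a hand coil winder

### The job

Check that the coil winder's faceplate turns freely on its spindle: with closed fingertips give its driving pin a calm push anticlockwise (seen from above), not a hard flick, then get out of its way so that the plate coasts on by itself and goes round at least one full turn in all; push again if it stops short. Be gentle with it, do not press down on it, and leave the smaller spare faceplate on the bench where it is.

Things in the scene. Friction and masses are not known exactly. Their poses are not given: they have to be found in the camera images.
- spindle (a point): On the vertical axis of the coil winder, level with the top face of its faceplate, 64 mm above the bench; axes are those of the winder's stand, z up. The stand is fixed to the bench: a green cast foot 130 x 130 x 22 mm with a round pillar of 45 mm radius or less. On it turns a bare aluminium disc, 140 mm in diameter and 8 mm thick, with a dark nut (33 mm across, 16 mm high) in the middle.
- faceplate (a joint): Angle of the winder's disc (rad), growing anticlockwise seen from above, no stops, counting on past full turns; starts between -0.55 and 0. Its one upright dark steel driving pin (14 mm thick, standing 32 mm above the disc) is 55 mm from the axis, at 0 along +x of spindle. The disc (about 0.28 kg) runs on light bearings: pushed to 2 rad/s it coasts on for more than a turn.
- spare_plate: A bystander, not to be moved: a smaller loose faceplate lying on the bench, an aluminium disc 100 mm in diameter and 8 mm thick with an upright dark steel pin 25 mm high; origin under its centre, on the bench.
Not all that is in view belongs to the job. What is shaped like the part that bears spindle but red is not meant.

How it is judged:
By the outcome, as a careful person would: the job done as asked, in the order asked, and still so for the second after the job is handed in, with the robot touching nothing.
It also fails if it takes over 35 s, if anything falls off the work surface, if the arm or the gripper's body presses on something with over 40 N, if the wrist force passes 120 N, or if a joint passes its speed limit or range.

### The arm

A 7-joint arm with a two-finger parallel gripper is mounted at the origin on the work surface. World frame = base frame: x ahead of the robot, y to its left, z up, the work surface at z = 0. Lengths are in m, angles in degrees, forces in N, time in s.
With the tool pointing down it reaches from about 0.425 to 0.875 m from the base axis. Payload 4.7 kg.
Tool frame: the origin (TCP) lies at the very end of the fingers, on their centre line; the grasp point (between the pads) lies env.hold_point_z behind it (env.hold_point_z is the distance from the TCP to the grasp point, in m); z points along the fingers, y is the line along which they close (so a half turn about z gives the same grasp; the last joint's range is limited). The gripper opens to 87 mm and grips with 3 to 60 N. Pads are 19 mm wide; open, the fingers measure 117 mm over their backs; the gripper's body (75 mm by 190 mm) begins 51 mm behind the grasp point.
Start: joints at [-65.713, 18.392, -4.016, 83.108, 1.295, 78.541, -3.26], TCP at [0.259, 0.596, 0.201] pointing down, gripper open.
Joint ranges: [-163.93, 163.93], [-17.29, 119.83], [-79.2, 71.16], [3.27, 140.29], [-89.18, 269.18], [5.43, 117.66], [-154.24, 154.24]. Speed limits (degrees/s): [147.25, 147.25, 180, 180, 180, 180, 180].

### API

Orientations are given as [roll, pitch, yaw] about the fixed x, y, z axes, in that order (R = Rz(yaw) Ry(pitch) Rx(roll)).
In Python, from cell import env gives the robot as it stands.
- The arm moves only by the shell command python3 -m jog 'ROWS' [FORCE]. ROWS is JSON, a list of rows, each an object with "dp": the shift along the tool's x, y, z in cm, a list of three; "twist": the turn about the tool's z in degrees; "fingers": the opening, from 0 (shut) to 1 (fully open). A call has 1 to 8 rows; each row is the pose to reach, as a shift and turn from the pose commanded when the call began, along the tool's axes at that moment; what a row does not reach only later rows make up. A row lasts 1/8 s, in which the tool goes at most 62.5 mm and 10.7 degrees, less where a joint would pass 70% of its speed; a pose out of reach is approached as far as the arm can. A call with a gripper value outside its range is refused whole. The fingers move at their own pace and stop on an object; FORCE is the grip in N (left out, the last holds). Time passes only in rows, so rows that repeat a pose let the fingers close. It gives the time, the measured TCP pose, the force, the opening and the grip force at its end, in the units of the state.
- env.get_obs(): the state, without advancing time (a new reading comes with each control period).
- env.read_camera(name): name is "scene" or "top" or "wrist"; returns a dict with "pixels" (384x512x3 uint8, blue, green, red), "depth" (384x512 float32, m along the optical axis (not along the pixel's ray), 0 where there is no reading), "fx", "fy", "cx", "cy" (pixels), "rvec" (rotation vector, rad) and "tvec" (3), from world to camera coordinates, as OpenCV has them. Camera axes: x right, y down, z forward; pixel columns grow to the right and rows downward; lengths in m; the calibration is good to about 2 mm. A picture is of the moment at which its call begins.
- env.sign_off(): hands the job in; it is judged then, once.
The state is a dict: "time_s": time; "qpos": joint angles; "joint_velocities": joint speeds; "effort": joint torques, N m; "tool_pos": TCP position; "tool_rot": TCP orientation; "force": force on the tool from outside, world axes, zero at the start; "wrist_torque": the same for the moment, N m; "grip_width": finger opening in m; "grasp_force": force on a finger pad.
Only numpy, scipy, OpenCV 4.12 (cv2) and the standard library are available. Lean on these libraries where they do the work, as an engineer would, in place of code of your own. Each camera call takes 0.05 s, during which the arm holds its last target. There are 200 camera calls.

## Working session

There is one attempt and no reset: what is moved stays moved. The work goes in short steps, Python scripts to look and compute and a shell command to move; the robot and the scene stay as the last step left them, time stands still between calls to the robot, and variables do not carry over. Pictures are saved under pics/ and viewed, at most 10 in all, crops included, and the job is handed in when it is done.

```bash
mkdir -p pics; cat > h.py <<'E'
import numpy as np, cv2
from cell import env
def cam(n):
    c=env.read_camera(n); c['R']=cv2.Rodrigues(np.array(c['rvec'],float))[0]; c['t']=np.array(c['tvec'],float).ravel(); return c
def plane(c,u,v,z):
    d=c['R'].T@np.array([(u-c['cx'])/c['fx'],(v-c['cy'])/c['fy'],1]); o=-c['R'].T@c['t']
    return o+d*(z-o[2])/d[2]
def pt(c,u,v):
    z=float(c['depth'][int(v),int(u)]); return c['R'].T@(np.array([(u-c['cx'])/c['fx']*z,(v-c['cy'])/c['fy']*z,z])-c['t'])
E
python3 - <<'E'
from h import *
a=cam('top');b=cam('scene')
cv2.imwrite('pics/a.png',cv2.resize(np.vstack([a['pixels'],b['pixels']]),(800,1200))[:600]);cv2.imwrite('pics/b.png',b['pixels'])
o=env.get_obs();print(o['tool_pos'],o['tool_rot'],o['time_s'],o['force'],env.hold_point_z)
for c in(a,b):print(-c['R'].T@c['t'],c['fx'])
E
```

```text
[0.2588458  0.59567089 0.19988153] [-1.79903032e+02  5.03139748e-03  1.56519833e+02] 0.1 [ 0.28591973  0.74637922 -0.38461076] 0.0187
[0.21740023 0.01092765 0.84493431] 376.21664871617236
[0.84444575 0.18228455 0.79207033] 408.53802334698213
```

View pics/a.png

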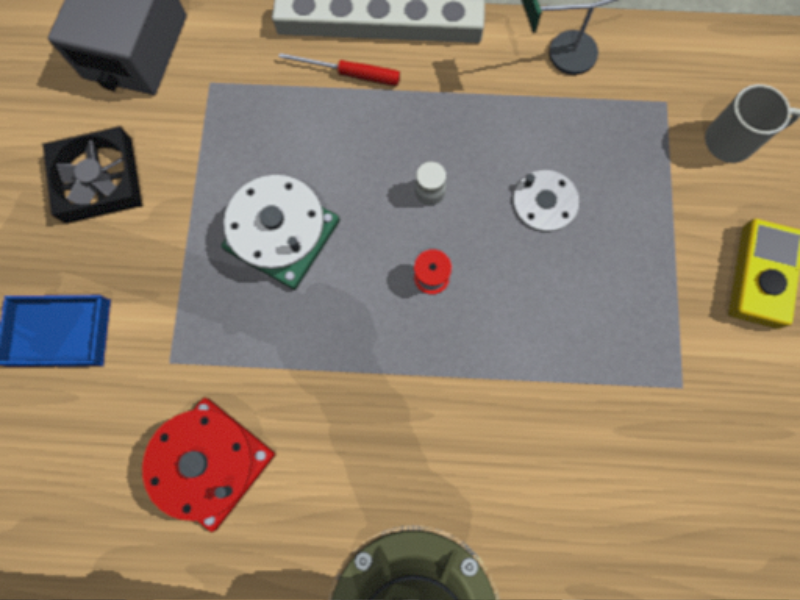

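View pics/b.png

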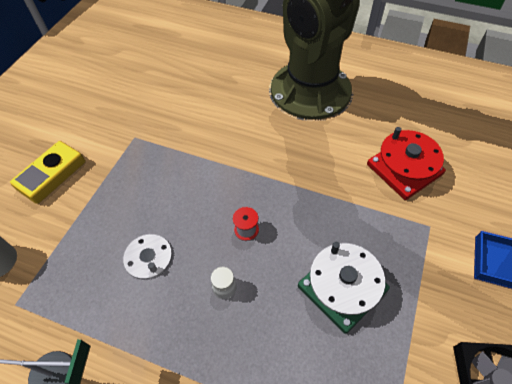

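The top view shows the green-footed winder at about (274,221) of the enlarged picture, with its pin at (293,243). The red look-alike is at (195,463) and the small spare plate at (546,200). In the scene view they are at (348,277), (410,160) and (148,257). The green-footed one with the larger bare disc fits the description; I'll confirm it with a crop and measure.

```bash
python3 - <<'E'
from h import *
ims=[]
for n,box in(('top',(125,95,110,110)),('scene',(285,220,125,125))):
    c=cam(n);p=c['pixels'];x,y,w,h=box
    ims.append(cv2.resize(p[y:y+h,x:x+w],(400,400),interpolation=cv2.INTER_CUBIC))
    g=p.min(2).astype(int); m=np.zeros(g.shape,np.uint8); s=p.max(2).astype(int)-g
    m[y:y+h,x:x+w]=((g>165)&(s<30))[y:y+h,x:x+w]
    k,_=cv2.findContours(m,cv2.RETR_EXTERNAL,cv2.CHAIN_APPROX_NONE);k=max(k,key=cv2.contourArea)
    P=np.array([plane(c,u,v,.064)[:2] for u,v in cv2.convexHull(k)[:,0].astype(float)])
    (ctr,r)=cv2.minEnclosingCircle(P.astype(np.float32)); print(n,'disc',ctr,r)
    e=cv2.fitEllipse(cv2.convexHull(k));print(plane(c,*e[0],.064),e)
    d=((p.max(2)<110)&(s<40)).astype(np.uint8)
    msk=np.zeros_like(m);cv2.drawContours(msk,[cv2.convexHull(k)],-1,1,-1);
    if n=='scene': msk=cv2.dilate(msk,np.ones((15,15)))
    nn,l,st,ce=cv2.connectedComponentsWithStats(d*msk)
    for i in range(1,nn):
        if st[i,4]>15:
            u,v=ce[i];ys,xs=np.nonzero(l==i);w=np.array([pt(c,a,b) for a,b in zip(xs,ys)]);t=w[w[:,2]>w[:,2].max()-.004]
            print(st[i],ce[i],pt(c,u,v),'top',t.mean(0),len(t))
cv2.imwrite('pics/c.png',np.hstack(ims))
E
```

```text
top disc (0.5217461585998535, 0.22461450099945068) 0.06944035738706589
[0.52054184 0.22440458 0.064     ] ((174.44464111328125, 140.8248748779297), (57.894500732421875, 62.90623474121094), 70.73167419433594)
[166 132  15  15 169] [173.41420118 139.26627219] [0.51832178 0.22299654 0.07870447] top [0.21740023 0.01092765 0.84493431] 1
[185 152   7   9  46] [187.73913043 156.36956522] [0.47483561 0.18416704 0.09590216] top [0.47918144 0.18696318 0.09602435] 15
scene disc (0.5225497484207153, 0.22458550333976746) 0.06998047977685928
[0.52587027 0.22558014 0.064     ] ((347.19293212890625, 277.90216064453125), (68.33477783203125, 76.91641235351562), 121.55602264404297)
[331 241   8  13  81] [334.82716049 247.44444444] [0.48892831 0.18733303 0.09460075] top [0.4832211  0.18728948 0.09627312] 33
[360 253   6   5  21] [362.28571429 254.9047619 ] [0.46956112 0.24149139 0.06277317] top [0.47033622 0.24167611 0.06457674] 19
[317 265  75  56 697] [372.82496413 301.88091822] [0.55341998 0.2804641  0.06218826] top [0.84444575 0.18228455 0.79207033] 5
[339 266  19  19 268] [348.20149254 274.94029851] [0.52677693 0.22493919 0.08027642] top [0.84444575 0.18228455 0.79207033] 2
[315 270   6   5  22] [317.86363636 272.        ] [0.53424432 0.17090841 0.06517236] top [0.53415218 0.17094033 0.06452856] 21
[374 278   6   5  24] [376.83333333 280.04166667] [0.51051267 0.27840611 0.06358362] top [0.5108951  0.27852924 0.06441004] 23
[304 290  30  30 130] [317.4        305.20769231] [0.57669564 0.18846605 0.01068699] top [0.84444575 0.18228455 0.79207033] 1
[329 296   5   6  26] [331.11538462 298.69230769] [0.57463725 0.20800539 0.0636838 ] top [0.57498641 0.20779053 0.06436678] 24
[359 301   6   5  26] [361.5 303. ] [0.56379561 0.26137105 0.06528126] top [0.56349506 0.26145332 0.06451296] 26
```

View pics/c.png

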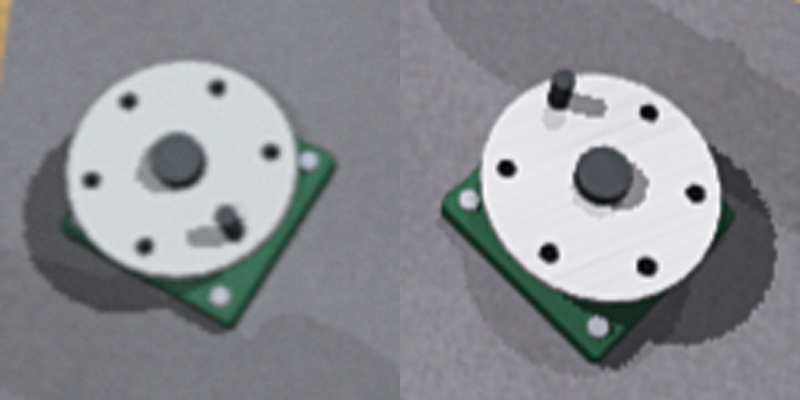

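The crop confirms it: green foot, bare disc, and the single pin at (228,222) in the left half and (562,88) in the right. Axis ≈ (0.522, 0.2246); pin at (0.481, 0.187), bearing about 222°. An anticlockwise push there runs almost exactly along the tool's −x, so no twist is needed. I'll go above a point behind the pin, fingers shut.

```bash
python3 -m jog '[{"dp":[-2,-2,0],"twist":0,"fingers":0},{"dp":[-6,-5,0],"twist":0,"fingers":0},{"dp":[-10,-9,0],"twist":0,"fingers":0},{"dp":[-15,-13,0],"twist":0,"fingers":0},{"dp":[-19,-17,0],"twist":0,"fingers":0},{"dp":[-24,-21,0],"twist":0,"fingers":0},{"dp":[-29,-25,0],"twist":0,"fingers":0},{"dp":[-32,-28,0],"twist":0,"fingers":0}]' && python3 -m jog '[{"dp":[-1.5,-0.9,0],"twist":0,"fingers":0},{"dp":[-1.5,-0.9,1],"twist":0,"fingers":0},{"dp":[-1.5,-0.9,3],"twist":0,"fingers":0},{"dp":[-1.5,-0.9,4],"twist":0,"fingers":0},{"dp":[-1.5,-0.9,4],"twist":0,"fingers":0},{"dp":[-1.5,-0.9,4],"twist":0,"fingers":0}]'
python3 - <<'E'
from h import *
c=cam('wrist');cv2.imwrite('pics/d.png',c['pixels']);o=env.get_obs()
C=np.array([.522,.2246]);yw=np.radians(o['tool_rot'][2]);R=np.array([[np.cos(yw),np.sin(yw)],[np.sin(yw),-np.cos(yw)]])
print(o['tool_pos'],o['tool_rot'],o['grip_width'],'centre, pin in tool cm',R.T@(C-o['tool_pos'][:2])*100,R.T@(np.array([.481,.187])-o['tool_pos'][:2])*100)
E
```

```text
time_s: 1.2
tool_pos: [0.4422, 0.2088, 0.201]
tool_rot: [180.0, 0.0, 156.4]
force: [1.2, 0.4, 0.8]
grip_width: 0.0147
grasp_force: 0.0
time_s: 1.95
tool_pos: [0.4512, 0.1985, 0.1613]
tool_rot: [180.0, 0.0, 156.6]
force: [-0.4, 0.1, -1.0]
grip_width: 0.0005
grasp_force: 0.0
[0.45142997 0.19829537 0.16149299] [1.79942926e+02 3.75268079e-02 1.56558485e+02] 0.0007236956175733257 centre, pin in tool cm [-5.42813324  5.22072787] [-3.16229606  0.14002104]
```

View pics/d.png

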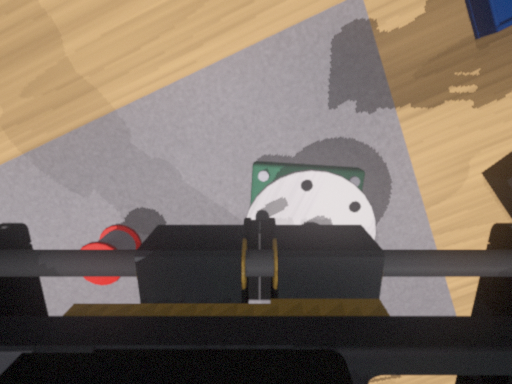

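The wrist view shows the pin at about (262,215), straight ahead of the closed fingertips (260,265), with the disc at (312,215) to the right. Now I'll lower beside the disc's rim.

```bash
python3 -m jog '[{"dp":[0,-0.1,2],"twist":0,"fingers":0},{"dp":[0,-0.1,4],"twist":0,"fingers":0},{"dp":[0,-0.1,6],"twist":0,"fingers":0},{"dp":[0,-0.1,7.5],"twist":0,"fingers":0},{"dp":[0,-0.1,8.5],"twist":0,"fingers":0},{"dp":[0,-0.1,8.5],"twist":0,"fingers":0}]'
```

```text
time_s: 2.75
tool_pos: [0.4505, 0.1966, 0.0755]
tool_rot: [-180.0, -0.0, 156.5]
force: [-1.1, -0.2, 0.2]
grip_width: 0.0004
grasp_force: 0.0
```

```bash
python3 -m jog '[{"dp":[-0.7,0,0],"twist":0,"fingers":0},{"dp":[-1.4,0,0],"twist":0,"fingers":0},{"dp":[-2.3,0,0],"twist":0,"fingers":0},{"dp":[-3.6,0,0],"twist":0,"fingers":0},{"dp":[-5.2,0,0],"twist":0,"fingers":0},{"dp":[-6.8,0,0],"twist":0,"fingers":0},{"dp":[-6.6,0,-1],"twist":0,"fingers":0},{"dp":[-6.2,0,-5],"twist":0,"fingers":0}]'
cat > ang.py <<'E'
from h import *
C=np.array([.522,.2246])
def ang(n='top'):
    c=cam(n);P=c['depth'];v,u=np.nonzero(P>0);z=P[v,u]
    w=(np.stack([(u-c['cx'])/c['fx']*z,(v-c['cy'])/c['fy']*z,z],1)-c['t'])@c['R']
    r=np.hypot(*(w[:,:2]-C).T);k=(r>.04)&(r<.07)&(w[:,2]>.078)&(w[:,2]<.1)
    m=w[k].mean(0)[:2]-C if k.any() else [np.nan]*2
    return round(float(env.get_obs()['time_s']),2),int(k.sum()),np.degrees(np.arctan2(m[1],m[0])).round(1)
E
python3 -c "
from ang import *
for i in range(2):print(ang('top'),ang('scene'))"
```

```text
time_s: 3.75
tool_pos: [0.5056, 0.1713, 0.1245]
tool_rot: [-179.8, -0.2, 156.5]
force: [0.2, 0.4, -0.1]
grip_width: 0.0002
grasp_force: 0.0
(3.8, 0, np.float64(nan)) (3.85, 39, np.float64(-133.5))
(3.9, 0, np.float64(nan)) (3.95, 32, np.float64(-133.6))
```

```bash
python3 - <<'E'
from ang import *
c=cam('scene');cv2.imwrite('pics/e.png',cv2.resize(c['pixels'][180:360,250:450],(800,720))[:600]);print(ang('scene'))
E
```

```text
(4.05, 35, np.float64(-133.7))
```

View pics/e.png

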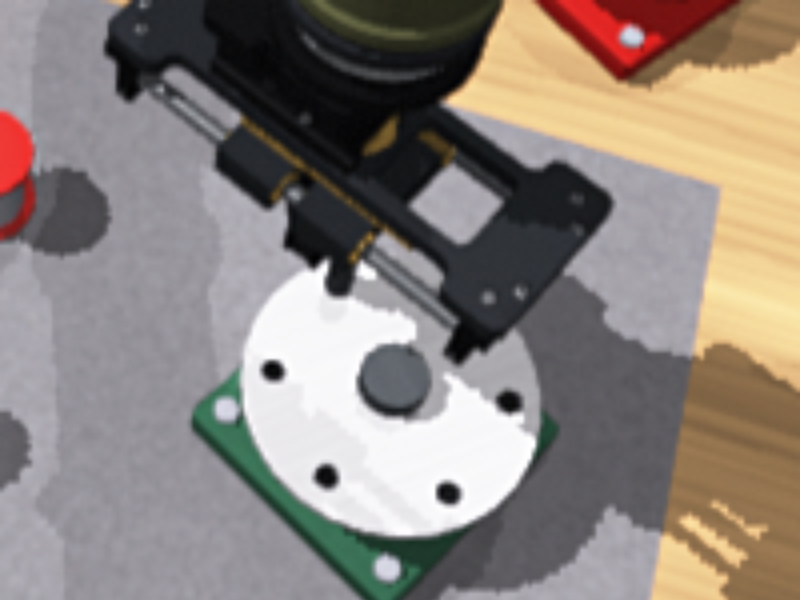

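The view shows the pin at crop (340,275), hardly moved, with the fingers hanging just behind it at about (305,245). I'll check where the fingertips really are relative to the pin.

```bash
python3 - <<'E'
from ang import *
c=cam('scene');o=env.get_obs();p=np.array(o['tool_pos'])
q=cv2.projectPoints(np.array([p,p-[0,0,0]+[0,0,.04],[.481,.187,.096],[.481,.187,.064]]),c['R'],c['t'],np.array([[c['fx'],0,c['cx']],[0,c['fy'],c['cy']],[0,0,1.]]),None)[0][:,0]
print(p,q.round(1))
for u,v in [(322,238),(326,241),(330,243),(335,246),(335,250),(334,240)]:print(u,v,pt(c,u,v).round(4))
P=c['depth'];v,u=np.nonzero(P>0);z=P[v,u];w=(np.stack([(u-c['cx'])/c['fx']*z,(v-c['cy'])/c['fy']*z,z],1)-c['t'])@c['R']
k=(np.hypot(w[:,0]-.505,w[:,1]-.18)<.06)
for a,b in((.074,.09),(.09,.1),(.1,.115),(.115,.125),(.125,.14),(.14,.16)):
    s=w[k&(w[:,2]>a)&(w[:,2]<=b)];print(a,b,len(s),s.mean(0).round(3) if len(s) else '',s.min(0).round(3) if len(s) else '',s.max(0).round(3) if len(s) else '')
E
```

```text
[0.50681972 0.17190428 0.12513217] [[326.3 245.9]
 [329.1 235.7]
 [335.9 243.5]
 [333.5 250.7]]
322 238 [0.5147 0.1616 0.1638]
326 241 [0.516  0.1695 0.1604]
330 243 [0.5504 0.1775 0.2245]
335 246 [0.5535 0.186  0.226 ]
335 250 [0.4894 0.1891 0.0858]
334 240 [0.5517 0.1819 0.2401]
0.074 0.09 246 [0.52  0.219 0.08 ] [0.485 0.181 0.074] [0.54  0.239 0.09 ]
0.09 0.1 12 [0.487 0.191 0.094] [0.484 0.184 0.09 ] [0.491 0.194 0.098]
0.1 0.115 0   
0.115 0.125 0   
0.125 0.14 0   
0.14 0.16 36 [0.517 0.169 0.154] [0.513 0.16  0.147] [0.521 0.178 0.16 ]
```

```bash
python3 - <<'E'
from ang import *
c=cam('scene')
for u in (322,324,326,328,330):
    print(u,[(v,*(pt(c,u,v)*1000).astype(int)) if c['depth'][v,u]>0 else (v,0) for v in range(236,252,1)])
w=cam('wrist');cv2.imwrite('pics/f.png',np.hstack([cv2.resize(c['pixels'][210:265,300:355],(400,400),interpolation=0),cv2.resize(w['pixels'][150:350,160:360],(400,400))]))
E
```

```text
322 [(236, np.int64(543), np.int64(162), np.int64(224)), (237, np.int64(544), np.int64(163), np.int64(224)), (238, np.int64(514), np.int64(161), np.int64(163)), (239, np.int64(514), np.int64(162), np.int64(160)), (240, np.int64(514), np.int64(162), np.int64(156)), (241, np.int64(514), np.int64(162), np.int64(153)), (242, np.int64(514), np.int64(163), np.int64(148)), (243, np.int64(441), np.int64(159), np.int64(1)), (244, np.int64(444), np.int64(160), np.int64(4)), (245, np.int64(446), np.int64(160), np.int64(2)), (246, np.int64(447), np.int64(161), np.int64(2)), (247, np.int64(450), np.int64(162), np.int64(3)), (248, np.int64(452), np.int64(162), np.int64(1)), (249, np.int64(454), np.int64(163), np.int64(1)), (250, np.int64(456), np.int64(164), np.int64(1)), (251, np.int64(488), np.int64(166), np.int64(62))]
324 [(236, np.int64(545), np.int64(165), np.int64(231)), (237, np.int64(545), np.int64(166), np.int64(228)), (238, np.int64(545), np.int64(166), np.int64(224)), (239, np.int64(545), np.int64(166), np.int64(221)), (240, np.int64(514), np.int64(165), np.int64(159)), (241, np.int64(
[... 2336 characters left out ...]
np.int64(175), np.int64(237)), (239, np.int64(548), np.int64(175), np.int64(232)), (240, np.int64(550), np.int64(176), np.int64(233)), (241, np.int64(549), np.int64(176), np.int64(228)), (242, np.int64(550), np.int64(177), np.int64(227)), (243, np.int64(550), np.int64(177), np.int64(225)), (244, np.int64(516), np.int64(177), np.int64(156)), (245, np.int64(515), np.int64(177), np.int64(150)), (246, np.int64(473), np.int64(177), np.int64(63)), (247, np.int64(476), np.int64(178), np.int64(66)), (248, np.int64(477), np.int64(179), np.int64(63)), (249, np.int64(480), np.int64(179), np.int64(65)), (250, np.int64(482), np.int64(180), np.int64(65)), (251, np.int64(483), np.int64(180), np.int64(63))]
```

View pics/f.png

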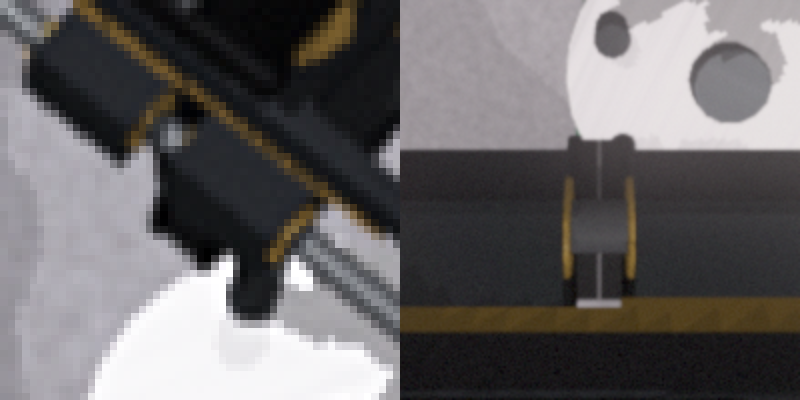

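The left half shows the pin at (252,290), upright in front of the fingers; the fingertip's visible lower edge is at (200,262), which puts it ~20 mm above the TCP reading. The right half shows the fingertips ending at (600,138). I'll check the tip height with the wrist camera's depth.

```bash
python3 - <<'E'
from ang import *
c=cam('wrist');o=env.get_obs();p=np.array(o['tool_pos']);K=np.array([[c['fx'],0,c['cx']],[0,c['fy'],c['cy']],[0,0,1.]])
q=cv2.projectPoints(np.array([p,p+[0,0,.01],p+[0,0,.02],p+[0,0,.03]]),c['R'],c['t'],K,None)[0][:,0]
print(p,q.round(1),'cam',-c['R'].T@c['t'])
for u in (248,255,264,270):
    print(u,[(v,*[int(x) for x in pt(c,u,v)*1000]) if c['depth'][v,u]>0 else (v,0) for v in range(212,262,4)])
print(ang('scene'))
E
```

```text
[0.50705726 0.17183453 0.12512938] [[261.4 223.7]
 [261.5 229.6]
 [261.6 236.3]
 [261.7 243.7]] cam [0.43687205 0.2009675  0.30837238]
248 [(212, 515, 155, 63), (216, 534, 145, 18), (220, 492, 169, 150), (224, 492, 169, 155), (228, 492, 170, 161), (232, 492, 170, 167), (236, 492, 170, 171), (240, 493, 170, 175), (244, 492, 170, 181), (248, 492, 171, 186), (252, 473, 181, 231), (256, 474, 181, 231), (260, 474, 180, 232)]
255 [(212, 518, 161, 63), (216, 521, 159, 63), (220, 495, 172, 145), (224, 495, 172, 152), (228, 495, 172, 157), (232, 495, 172, 163), (236, 495, 172, 168), (240, 495, 173, 173), (244, 495, 173, 178), (248, 495, 173, 183), (252, 474, 183, 229), (256, 474, 183, 231), (260, 475, 182, 233)]
264 [(212, 521, 168, 62), (216, 524, 167, 63), (220, 497, 177, 146), (224, 497, 177, 153), (228, 498, 177, 156), (232, 497, 177, 163), (236, 497, 177, 168), (240, 497, 177, 173), (244, 497, 177, 177), (248, 497, 177, 182), (252, 475, 185, 230), (256, 475, 185, 232), (260, 477, 184, 231)]
270 [(212, 523, 173, 63), (216, 526, 172, 64), (220, 497, 181, 149), (224, 497, 181, 156), (228, 497, 180, 160), (232, 497, 180, 167), (236, 497, 180, 170), (240, 498, 180, 173), (244, 498, 179, 176), (248, 497, 179, 183), (252, 475, 187, 230), (256, 476, 187, 232), (260, 476, 186, 233)]
(4.3, 32, np.float64(-133.9))
```

Both cameras put the fingertips' real end ~20 mm above the reported TCP, so the first push skimmed over the pin's top and the plate barely moved. I'll go back behind the pin, lower by the missing 2 cm and verify the tip height.

```bash
python3 -m jog '[{"dp":[2,0,0],"twist":0,"fingers":0},{"dp":[4.5,0,0],"twist":0,"fingers":0},{"dp":[6.3,0,0],"twist":0,"fingers":0},{"dp":[6.3,0,1.5],"twist":0,"fingers":0},{"dp":[6.3,0,3.5],"twist":0,"fingers":0},{"dp":[6.3,0,5.5],"twist":0,"fingers":0},{"dp":[6.3,0,6.6],"twist":0,"fingers":0},{"dp":[6.3,0,6.6],"twist":0,"fingers":0}]'
python3 - <<'E'
from ang import *
c=cam('wrist')
for u in (255,264): print(u,[(v,*[int(x) for x in pt(c,u,v)*1000]) for v in range(208,228,2) if c['depth'][v,u]>0])
print(ang('scene'))
E
```

```text
time_s: 5.3
tool_pos: [0.4493, 0.1965, 0.0588]
tool_rot: [-179.9, -0.1, 156.5]
force: [-0.4, 0.3, -0.6]
grip_width: 0.0006
grasp_force: 0.0
255 [(208, 449, 190, 20), (210, 451, 190, 19), (212, 452, 189, 20), (214, 454, 189, 21), (216, 455, 188, 21), (218, 457, 187, 20), (220, 437, 197, 79), (222, 438, 197, 82), (224, 437, 197, 86), (226, 437, 197, 89)]
264 [(208, 450, 198, 26), (210, 452, 197, 25), (212, 453, 196, 25), (214, 456, 195, 21), (216, 458, 195, 22), (218, 459, 194, 21), (220, 439, 202, 79), (222, 439, 202, 83), (224, 439, 202, 86), (226, 440, 201, 88)]
(5.4, 92, np.float64(-141.9))
```

Tips are at z ≈ 0.078, well below the pin's top (0.096) and clear of the disc (0.064). Now the push.

```bash
python3 -m jog '[{"dp":[-0.7,0,0],"twist":0,"fingers":0},{"dp":[-1.4,0,0],"twist":0,"fingers":0},{"dp":[-2.3,0,0],"twist":0,"fingers":0},{"dp":[-3.6,0,0],"twist":0,"fingers":0},{"dp":[-5.2,0,0],"twist":0,"fingers":0},{"dp":[-6.8,0,0],"twist":0,"fingers":0},{"dp":[-6.6,0,-1],"twist":0,"fingers":0},{"dp":[-6.2,0,-5],"twist":0,"fingers":0}]'
python3 -c "
from ang import *
for i in range(4):print(ang('scene'))"
```

```text
time_s: 6.4
tool_pos: [0.5047, 0.1716, 0.1085]
tool_rot: [-179.8, -0.2, 156.5]
force: [0.5, 1.2, 0.5]
grip_width: 0.0005
grasp_force: 0.0
(6.45, 69, np.float64(-35.5))
(6.5, 72, np.float64(-27.9))
(6.55, 71, np.float64(-20.5))
(6.6, 73, np.float64(-12.9))
```

The plate is turning at about 2.6 rad/s. I'll rise and track it.

```bash
python3 -m jog '[{"dp":[0,0,-3],"twist":0,"fingers":0},{"dp":[3,0,-7],"twist":0,"fingers":0},{"dp":[7,0,-10],"twist":0,"fingers":0},{"dp":[12,0,-12],"twist":0,"fingers":0},{"dp":[15,0,-12],"twist":0,"fingers":0},{"dp":[15,0,-12],"twist":0,"fingers":0}]'
python3 -c "
from ang import *
for i in range(50):
    a=ang('scene')
    if i%4==0:print(a)"
```

```text
time_s: 7.35
tool_pos: [0.3668, 0.2333, 0.2295]
tool_rot: [-180.0, -0.0, 156.8]
force: [0.5, 0.5, -0.0]
grip_width: 0.0003
grasp_force: 0.0
(7.4, 73, np.float64(99.1))
(7.6, 71, np.float64(127.0))
(7.8, 71, np.float64(154.5))
(8.0, 69, np.float64(-178.4))
(8.2, 70, np.float64(-152.2))
(8.4, 70, np.float64(-127.1))
(8.6, 65, np.float64(-103.0))
(8.8, 68, np.float64(-80.4))
(9.0, 67, np.float64(-59.1))
(9.2, 71, np.float64(-39.1))
(9.4, 71, np.float64(-20.0))
(9.6, 75, np.float64(-1.3))
(9.8, 75, np.float64(16.4))
```

```bash
python3 -m jog '[{"dp":[0,0,0],"twist":0,"fingers":0},{"dp":[0,0,0],"twist":0,"fingers":0},{"dp":[0,0,0],"twist":0,"fingers":0},{"dp":[0,0,0],"twist":0,"fingers":0}]'; python3 -c "
from ang import *
print(ang('scene'));print(env.sign_off())"
```

```text
time_s: 10.35
tool_pos: [0.3691, 0.2322, 0.2299]
tool_rot: [180.0, 0.0, 156.5]
force: [1.0, -0.4, -0.4]
grip_width: 0.0001
grasp_force: 0.0
(10.4, 77, np.float64(67.2))
the job is handed in; nothing more can be done
None
```

The winder's faceplate turns freely: one calm push (about 2.6 rad/s) took it about 1.5 turns, over one of them coasting clear of the gripper, and it was still turning at hand-in; a first try 2 cm too high had only brushed the pin's top, and the arm went nowhere near the spare plate.

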